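Tip the ring blanks over the bin edge

ROBOT

A 7-joint arm with a two-finger parallel gripper is mounted at the origin on the work surface. World frame = base frame: x ahead of the robot, y to its left, z up, the work surface at z = 0. Lengths are in m, angles in rad, forces in N, time in s.
With the tool pointing down it reaches from about 0.4 to 0.85 m from the base axis. Payload 10.4 kg.
Tool frame: the origin (TCP) lies between the finger pads; the fingertips stand 22 mm ahead of it and the grasp point (between the pads) lies 3 mm ahead of it; z points along the fingers, y is the line along which they close (so a half turn about z gives the same grasp; the last joint's range is limited). The gripper opens to 85 mm and grips with 20 to 120 N. Pads are 22 mm wide; open, the fingers measure 114 mm over their backs; the gripper's body (76 mm by 85 mm) begins 54 mm behind the grasp point. The pads swing forward as they close: fully open they stand 13 mm farther back than shut.
Start: joints at [-0.023, 0.332, -0.065, 1.46, 0.022, 1.35, -0.088], TCP at [0.625, 0, 0.232] pointing down, gripper open.
Joint ranges: [-2.6, 2.6], [-0.5, 2.12], [-1.47, 1.34], [0.16, 2.42], [-1.27, 4.41], [0.06, 2.06], [-2.6, 2.6]. Speed limits (rad/s): [2.22, 2.22, 2.79, 2.79, 3.14, 3.14, 3.14].

INTERFACE

Orientations are given as a unit quaternion [x, y, z, w].
In Python, from workcell import manip, camera, ticket, boxes_of, outline_of gives the robot as it stands.
- The arm moves only by the tool carry_out, never from a script. Its argument "deltas" is a list of rows, each a list of 5 numbers: the shift along the tool's x, y, z as a fraction of full scale, then the turn about the tool's z as a fraction of full scale, then the opening, from -1 (shut) to 1 (fully open), so that 0 is half open. In form: [[tx, ty, tz, spin, gripper], ...]. A call has 1 to 20 rows; each row is the pose to reach, as a shift and turn from the pose commanded when the call began, along the tool's axes at that moment; what a row does not reach only later rows make up. Full scale, the value 1, is 150 mm for a shift and 30 degrees for a turn. A row lasts 1/8 s, in which the tool goes at most 62.5 mm and 10.7 degrees, less where a joint would pass 70% of its speed; a pose out of reach is approached as far as the arm can. A call with a number of a shift or a turn outside -1 to 1 is refused whole. A call with a gripper value outside its range is refused whole. The fingers move at their own pace and stop on an object; "force" is the grip in N (left out, the last holds). Time passes only in rows, so rows that repeat a pose let the fingers close. It gives the time, the measured TCP pose, the force, the opening and the grip force at its end, in the units of the state.
- manip.get_obs(): the state, without advancing time (a new reading comes with each control period).
- camera(name): name is "scene" or "side" or "wrist"; returns a dict with "img" (480x640x3 uint8, red, green, blue), "depth" (480x640 float32, m along the optical axis (not along the pixel's ray), 0 where there is no reading), "vertical_fov" (degrees; the focal length in pixels is half the picture's height over the tangent of half this angle, whatever the lens; pixels are square), "cx", "cy" (the principal point, pixels), "R" (3x3) and "t" (3): a world point X has camera coordinates R X + t. Camera axes: x right, y down, z forward; pixel columns grow to the right and rows downward; lengths in m; the calibration is good to about 2 mm. A picture is of the moment at which its call begins.
- ticket.hand_in(): hands the job in; it is judged then, once.
Trained networks look in a picture, given as the dict that the camera call returned (one of the last four; its "shot" number tells which), for a name from the list of things; names that differ only in an ending like _2 or _b are one class to them, and where a whole thing is asked for, a point or a joint stands for the part that bears it (a point fixed in the world has none). Each returns a list of dicts, best first, with "conf" (0 to 1); they miss things now and then, are a little off and sometimes report something else, mostly with a low value. They report only what shows in the picture. A call takes as long as a camera call. They do not tell look-alikes from the thing itself.
- boxes_of(query, picture): "position" ([x, y, z] in m, in world coordinates, good to about 4 mm: the middle of the surface that is visible of it).
- outline_of(query, picture): "region" (480x640 bool, what is visible of it).
The state is a dict: "clock": time; "joint_pos": joint angles; "joint_velocities": joint speeds; "tau": joint torques, N m; "position": TCP position; "ee_rot": TCP orientation; "ft_force": force on the tool from outside, world axes, zero at the start; "torque": the same for the moment, N m; "grip_width": opening from 0.0 (shut) to 1.0 (fully open); "grasp_force": force on a finger pad.
Only numpy, scipy, OpenCV 4.12 (cv2) and the standard library are available. Lean on these libraries where they do the work, as an engineer would, in place of code of your own. Each camera call takes 0.05 s, during which the arm holds its last target. There are 200 camera calls.

TASK

Take the small steel tray with the carrying bar, which holds two ring blanks, and hook its open front over the low front edge of the grey parts bin, level and with the blanks still aboard. Using that edge as the pivot, tip the tray steeply forward, well past 45 degrees, so that both blanks slide into the bin, then stand the empty tray upright on the bench again, clear of the bin.

Things in the scene. Friction and masses are not known exactly. Their poses are not given: they have to be found in the camera images.
- tray: Loose steel tray, about 0.3 kg, 120 (x) by 84 mm (y), on 14 mm feet. Origin: centre of its round carrying bar, 10 mm thick, along y over the full width, 85 mm above the bench. +x: open front edge, 60 mm ahead; z up. Floor top 68 mm below the bar; side and back walls 22 mm high, an upright each side carries the bar. Balanced under the bar: it hangs level, and the bar can turn in the fingers.
- tray_notch (a point): The hook: inner corner under the tray where the front of its 3 mm thick, full-width front foot meets the floor's underside; 38 mm ahead of and 71 mm below the bar's centre, mid width, axes as the tray. The foot reaches 14 mm down. The bin edge goes into this corner, foot outside, the front 22 mm of floor over the edge.
- bin: Grey plastic parts bin with a low front, fixed, 160 by 160 mm outside, walls 5 mm, floor 4 mm. Origin: centre of its underside, on the bench. -x: its low front wall, 50 mm high, roughly facing the robot, outer face 80 mm from the origin. Other walls 80 mm high. (A box of the same size with four equal walls is a bystander.)
- ring_a: Steel ring blank, 26 mm outside diameter, 19 mm bore, 9 mm high, 20 g, lying flat in the tray, loose. Origin: centre of its underside; z is its axis.
- ring_b: The second ring blank, the same as the first, beside it in the tray.
There are look-alikes about, which are no part of the job. What is shaped like the tray but pink is not meant.

How it is judged:
By the outcome, as a careful person would: the job done as asked, in the order asked, and still so for the second after the job is handed in, with the robot touching nothing.
It also fails if it takes over 66 s, if anything falls off the work surface, if the arm or the gripper's body presses on something with over 40 N, if the wrist force passes 120 N, or if a joint passes its speed limit or range.

## Working session

There is one attempt and no reset: what is moved stays moved. The work goes in short steps, Python scripts to look and compute and a tool call to move; the robot and the scene stay as the last step left them, time stands still between calls to the robot, and variables do not carry over. Pictures are saved under pics/ and viewed, at most 13 in all, crops included, and the job is handed in when it is done.

Besides the shell and the picture viewer there is one more tool, called by a JSON object that holds its "method" and its "body". carry_out: Moves the arm, as the interface text tells. Its arguments: {"type":"object","properties":{"deltas":{"type":"array","items":{"type":"array","items":{"type":"number"}}},"force":{"type":"number"}},"required":["deltas"]}

```bash
mkdir -p pics; cat > h.py <<'E'
import numpy as np, cv2
from workcell import manip, camera, ticket, boxes_of, outline_of
def save(p,n,crop=None):
    im=p["img"][:,:,::-1]
    if crop: im=im[crop[0]:crop[1],crop[2]:crop[3]]
    cv2.imwrite("pics/"+n,im)
def cloud(p):
    f=240/np.tan(np.radians(p["vertical_fov"])/2)
    v,u=np.mgrid[:480,:640]; d=p["depth"]
    c=np.stack([(u-p["cx"])/f*d,(v-p["cy"])/f*d,d],-1)
    return (c-np.array(p["t"]))@np.array(p["R"])
E
python3 - <<'E'
from h import *
ims=[]
for n in("scene","side"):
    p=camera(n); ims.append(p["img"])
    for q in("tray","bin","ring_a"):
        for r in boxes_of(q,p): print(n,q,np.round(r["position"],3),round(r["conf"],2))
    save(p,n+"0.png")
print(manip.get_obs())
E
```

```text
scene tray [ 0.588 -0.144  0.016] 0.97
scene tray [ 0.382 -0.139  0.014] 0.61
scene bin [0.608 0.173 0.03 ] 0.87
scene ring_a [ 0.584 -0.127  0.027] 0.74
scene ring_a [ 0.586 -0.145  0.017] 0.69
side tray [ 0.579 -0.133  0.027] 0.95
side tray [ 0.371 -0.135  0.026] 0.84
side bin [0.597 0.163 0.042] 0.95
side ring_a [ 0.582 -0.162  0.02 ] 0.57
{'clock': 0.4, 'joint_pos': array([-0.02261527,  0.33232197, -0.06472869,  1.46023599,  0.02158161,
        1.34989936, -0.08848567]), 'joint_velocities': array([-0.00020197, -0.00208211,  0.00098427, -0.00138228,  0.0007215 ,
        0.00129312,  0.00109966]), 'tau': array([-1.40206948e-04, -6.24552226e+01,  4.91702033e-02, -3.91379786e+01,
        1.63321767e-02,  3.66700624e-03, -1.41323976e-04]), 'position': array([6.24955683e-01, 4.72100478e-05, 2.31996376e-01]), 'ee_rot': array([ 7.07085992e-01,  7.07127564e-01, -4.94217076e-05, -7.23384015e-05]), 'ft_force': array([-0.50339785,  0.19099325,  0.42160805]), 'torque': array([ 0.00041346, -0.05459143,  0.02612424]), 'grasp_force': 0.0, 'grip_width': 0.9995838442291419}
```

View pics/scene0.png

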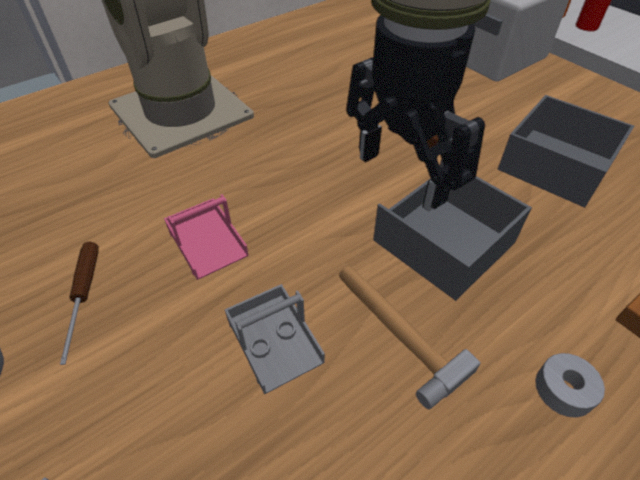

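View pics/side0.png

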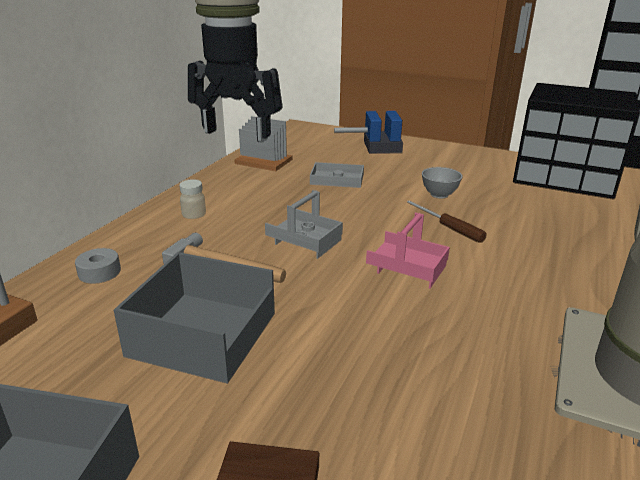

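The steel tray is at about (275,340) in the scene picture, with both rings in it and its open front facing away from the robot. The bin with the low edge toward the robot is at about (450,235). The pink decoy tray and the equal-walled box are separate. Next I fit poses from the depth.

```bash
cat >> h.py <<'E'
def rect(P):
    (c,s,a)=cv2.minAreaRect(P.astype(np.float32)*1000); return np.round(c,1),np.round(s,1),round(a,1)
E
python3 - <<'E'
from h import *
A=[];T=[]
for n in("scene","side"):
    p=camera(n); X=cloud(p).reshape(-1,3); X=X[(p["depth"]>0).ravel()]
    def near(c,r): return X[(np.hypot(X[:,0]-c[0],X[:,1]-c[1])<r)]
    B=near((.605,.17),.14); B=B[(B[:,2]>.006)&(B[:,2]<.09)]; A.append(B)
    t=near((.58,-.14),.1); t=t[(t[:,2]>.006)&(t[:,2]<.1)]; T.append(t)
    for nm,D in(("bin",B),("tray",t)):
        print(n,nm,rect(D[:,:2]),D[:,2].max())
    print("hi>.055",rect(B[B[:,2]>.055][:,:2])); print("rim.075",rect(B[B[:,2]>.074][:,:2]))
    L=B[(B[:,2]>.04)&(B[:,2]<.053)]; print('band',rect(L[:,:2]))
    b=t[t[:,2]>.078]; print("bar",len(b),rect(b[:,:2]),b.mean(0).round(4))
for D,nm,c in((np.vstack(A),"b",(.605,.17)),(np.vstack(T),"t",(.58,-.14))):
    im=np.zeros((300,300),np.float32)
    o=np.argsort(D[:,2]); D=D[o]
    i=((D[:,0]-c[0])*1000+150).astype(int);j=((D[:,1]-c[1])*1000+150).astype(int)
    im[i,j]=D[:,2]*2500
    if nm=="b": I=im
    else: I=np.hstack([I,im])
cv2.imwrite("pics/hm.png",cv2.applyColorMap(I.clip(0,255).astype(np.uint8),cv2.COLORMAP_JET))
E
```

```text
scene bin (array([593.2, 169. ]), array([161.7, 163.7]), 6.4) 0.08388232143236092
scene tray (array([ 583.3, -146.5]), array([ 84.5, 121.5]), 82.0) 0.09294664125661956
hi>.055 (array([593.4, 169.3]), array([161. , 163.3]), 6.3)
rim.075 (array([593.5, 169.6]), array([160.6, 162.9]), 6.3)
band (array([593.2, 168.1]), array([161.5, 160.6]), 6.4)
bar 655 (array([ 583.2, -146.5]), array([84.3, 17.6]), 82.2) [ 0.585  -0.148   0.0893]
side bin (array([592.9, 170.7]), array([162.4, 164.7]), 6.1) 0.08102239344148288
side tray (array([ 582.5, -145.2]), array([ 92.1, 123.9]), 81.3) 0.08969088478919961
hi>.055 (array([593.3, 170.8]), array([161.7, 164.6]), 6.2)
rim.075 (array([593.4, 170.6]), array([161.3, 164. ]), 6.0)
band (array([592.2, 171.3]), array([161., 163.]), 6.0)
bar 212 (array([ 582., -144.]), array([90.2, 17.4]), 82.0) [ 0.5806 -0.141   0.0851]
```

View pics/hm.png

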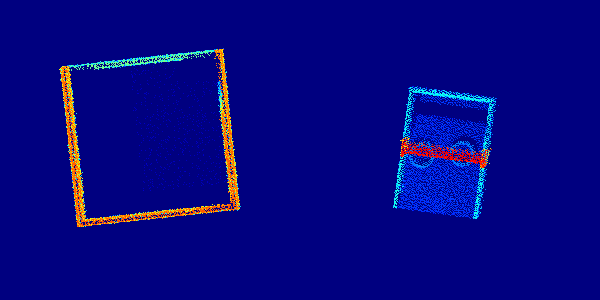

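The bin is at (0.593, 0.170) with yaw +6.2° and its low wall toward −x. The tray bar is at (0.583, −0.146) with yaw −8°. I'll move above the bar.

{"method": "carry_out", "body": {"deltas": [[-0.3,-0.1,0.1,0.1,0],[-0.6,-0.2,0.25,0.2,0],[-0.9,-0.28,0.4,0.267,0],[-0.973,-0.28,0.467,0.267,0],[-0.973,-0.28,0.467,0.267,0],[-0.973,-0.28,0.467,0.267,0]], "force": 25}}

```text
clock: 1.25
position: [0.5839, -0.1441, 0.1628]
ee_rot: [0.754, 0.657, 0.001, 0.0]
ft_force: [-0.6, -0.0, -0.3]
grip_width: 0.497
grasp_force: 0.0
```

```bash
python3 - <<'E'
from h import *
print(manip.get_obs()["position"])
p=camera("wrist"); save(p,"w1.png")
X=cloud(p).reshape(-1,3); X=X[(p["depth"]>0).ravel()]
t=X[(np.hypot(X[:,0]-.583,X[:,1]+.146)<.09)&(X[:,2]<.1)&(X[:,2]>.006)]
print(rect(t[:,:2])); b=t[t[:,2]>.07]
if len(b): print(rect(b[:,:2]),np.median(b,0),b[:,2].max())
for q in("ring_a",):
    for r in boxes_of(q,p): print(r["position"],r["conf"])
E
```

```text
[ 0.58394445 -0.1441175   0.16278964]
(array([ 583. , -145.6]), array([ 84.9, 120.8]), 82.1)
(array([ 582.9, -145.3]), array([84.4, 16. ]), 82.1) [ 0.58345591 -0.14144366  0.08748577] 0.09028447544555807
[0.5764, -0.1307, 0.0244] 0.72
[0.5939, -0.1671, 0.0207] 0.64
```

View pics/w1.png

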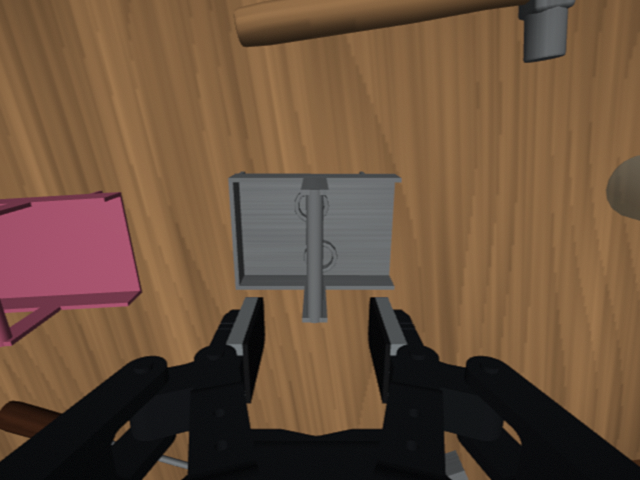

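The wrist view shows the bar centred between the fingers at column ~315, with both rings in the tray at (312,205) and (320,253). Now descend and grip.

{"method": "carry_out", "body": {"deltas": [[0,0,0.15,0,0],[0,0,0.35,0,0],[0,0,0.493,0,0],[0,0,0.493,0,0],[0,0,0.493,0,-1],[0,0,0.493,0,-1],[0,0,0.493,0,-1],[0,0,0.493,0,-1],[0,0,0.493,0,-1],[0,0,0.493,0,-1]], "force": 30}}

```text
clock: 2.6
position: [0.5839, -0.146, 0.0907]
ee_rot: [0.755, 0.656, 0.001, 0.001]
ft_force: [-5.1, 1.4, 13.5]
grip_width: -0.002
grasp_force: 6.9
```

```bash
python3 - <<'E'
from h import *
p=camera("side");q=camera("wrist");s=camera("scene")
a=cv2.resize(p["img"][120:270,200:400],(400,300)); b=cv2.resize(q["img"],(400,300)); c=cv2.resize(s["img"][200:425,150:450],(400,300))
m=np.vstack([np.hstack([a,b]),np.hstack([c,c*0])]); cv2.imwrite("pics/g1.png",m[:,:,::-1])
print(manip.get_obs())
E
```

```text
{'clock': 2.75, 'joint_pos': array([ 0.15347687,  0.39275502,  0.01936529,  1.68954913, -0.00878311,
        1.05680884,  0.03580421]), 'joint_velocities': array([ 1.52350347e-03, -2.67278264e-04, -4.19870885e-04,  1.32056034e-03,
       -8.96218930e-05, -1.20215805e-03,  4.02897128e-04]), 'tau': array([ 4.86462086e-02, -5.49306571e+01,  1.36203893e+00, -3.23894405e+01,
        1.50678135e-01, -1.93539776e+00,  5.79682601e-04]), 'position': array([ 0.58389593, -0.14598121,  0.09067558]), 'ee_rot': array([0.75478652, 0.65596925, 0.00090135, 0.00091819]), 'ft_force': array([-6.17077712,  2.53528573, 13.77073596]), 'torque': array([0.27352628, 1.2558496 , 0.00952557]), 'grasp_force': 6.8908279202878475, 'grip_width': 0.0013560570679158463}
```

View pics/g1.png

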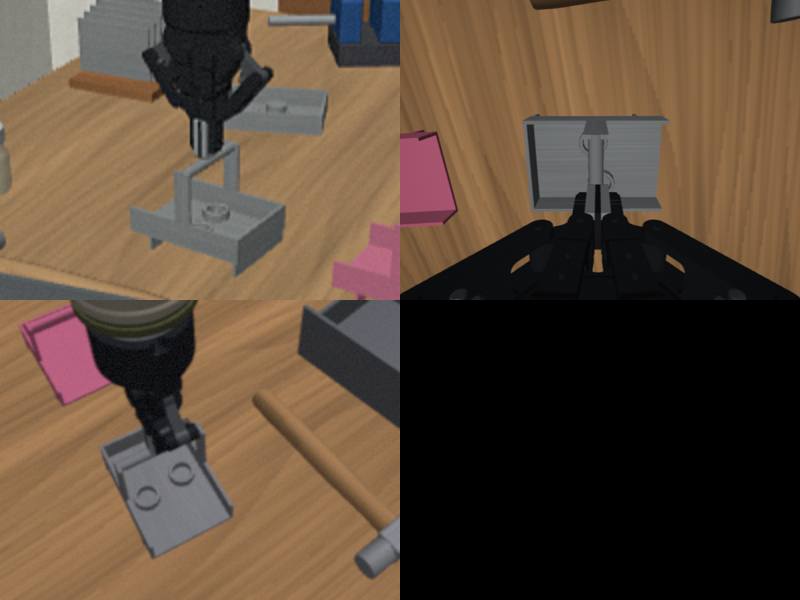

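```bash
python3 - <<'E'
from h import *
for n in("side","scene","wrist"):
    p=camera(n); X=cloud(p); d=p["depth"]>0; im=p["img"].astype(int).sum(2)
    m=d&(np.hypot(X[...,0]-.583,X[...,1]+.146)<.1)&(X[...,2]>.055)&(X[...,2]<.15)
    P=X[m]; g=im[m]; dark=g<140; print(n,m.sum(),dark.sum())
    for k,Q in(("dark",P[dark]),("light",P[~dark])):
        for z in np.arange(.055,.13,.01):
            s=Q[(Q[:,2]>=z)&(Q[:,2]<z+.01)]
            if len(s)>5: print(k,round(z,3),len(s),s[:,0].min().round(3),s[:,0].max().round(3),s[:,1].min().round(3),s[:,1].max().round(3))
E
```

```text
side 1033 499
dark 0.095 43 0.569 0.598 -0.15 -0.135
dark 0.105 45 0.569 0.598 -0.15 -0.133
dark 0.115 49 0.569 0.598 -0.15 -0.134
dark 0.125 65 0.56 0.606 -0.145 -0.131
light 0.055 76 0.569 0.597 -0.189 -0.101
light 0.065 78 0.568 0.597 -0.19 -0.101
light 0.075 105 0.568 0.596 -0.188 -0.102
light 0.085 124 0.569 0.595 -0.189 -0.101
light 0.095 36 0.569 0.595 -0.154 -0.133
light 0.105 36 0.569 0.595 -0.153 -0.133
light 0.115 43 0.568 0.596 -0.151 -0.131
light 0.125 20 0.555 0.612 -0.145 -0.129
scene 710 177
dark 0.095 10 0.592 0.598 -0.155 -0.149
dark 0.105 9 0.583 0.598 -0.158 -0.152
dark 0.125 7 0.591 0.596 -0.161 -0.155
light 0.055 45 0.573 0.597 -0.189 -0.107
light 0.065 44 0.569 0.597 -0.189 -0.106
light 0.075 44 0.57 0.598 -0.189 -0.106
light 0.085 304 0.569 0.597 -0.189 -0.104
light 0.095 41 0.577 0.597 -0.159 -0.147
light 0.105 26 0.577 0.59 -0.159 -0.156
light 0.115 17 0.576 0.59 -0.159 -0.156
wrist 20782 16380
dark 0.085 25 0.574 0.594 -0.141 -0.134
dark 0.095 466 0.572 0.598 -0.141 -0.134
dark 0.105 622 0.571 0.598 -0.141 -0.134
dark 0.115 449 0.572 0.598 -0.157 -0.134
dark 0.125 2088 0.555 0.616 -0.158 -0.13
light 0.055 152 0.581 0.597 -0.105 -0.103
light 0.065 174 0.581 0.597 -0.105 -0.103
light 0.075 297 0.579 0.597 -0.139 -0.103
light 0.085 2115 0.573 0.596 -0.141 -0.103
light 0.095 357 0.572 0.598 -0.141 -0.133
light 0.105 413 0.578 0.598 -0.142 -0.134
light 0.115 503 0.571 0.598 -0.142 -0.133
light 0.125 275 0.556 0.615 -0.158 -0.13
```

{"method": "carry_out", "body": {"deltas": [[0,0,-0.15,0,-1],[0,0,-0.3,0,-1],[0,0,-0.3,0,-1],[0,0,-0.3,0,-1]]}}

```text
clock: 3.4
position: [0.5829, -0.1458, 0.1328]
ee_rot: [0.755, 0.656, -0.0, -0.0]
ft_force: [-0.2, 0.9, -0.2]
grip_width: -0.001
grasp_force: 0.0
```

```bash
cat >> h.py <<'E'
def tips():
    o=manip.get_obs(); z=o["position"]; print(z.round(4),o["grip_width"],o["ft_force"].round(1))
    for n in("side","wrist","scene"):
        p=camera(n); X=cloud(p); d=p["depth"]>0
        m=d&(abs(X[...,0]-z[0])<.06)&(abs(X[...,1]-z[1])<.025)&(X[...,2]>.05)&(X[...,2]<z[2]+.05)
        h,e=np.histogram(X[m][:,2],np.arange(.05,z[2]+.05,.004)); print(n,list(zip(e.round(3).tolist(),h.tolist())))
        if n=="side": save(p,"tip%d.png"%(o["clock"]*100),(50,300,150,450))
E
python3 -c "from h import *; tips()"; ls pics
```

```text
[ 0.5829 -0.1458  0.1328] -0.0006337303195768852 [-0.2  0.9 -0.2]
side [(0.05, 0), (0.054, 0), (0.058, 0), (0.062, 0), (0.066, 0), (0.07, 0), (0.074, 0), (0.078, 12), (0.082, 38), (0.086, 50), (0.09, 0), (0.094, 0), (0.098, 0), (0.102, 0), (0.106, 0), (0.11, 0), (0.114, 0), (0.118, 0), (0.122, 0), (0.126, 1), (0.13, 17), (0.134, 19), (0.138, 31), (0.142, 36), (0.146, 38), (0.15, 37), (0.154, 31), (0.158, 38), (0.162, 40), (0.166, 32), (0.17, 27), (0.174, 54), (0.178, 88)]
wrist [(0.05, 0), (0.054, 0), (0.058, 0), (0.062, 0), (0.066, 0), (0.07, 0), (0.074, 0), (0.078, 1), (0.082, 202), (0.086, 1036), (0.09, 2), (0.094, 0), (0.098, 0), (0.102, 0), (0.106, 0), (0.11, 0), (0.114, 0), (0.118, 0), (0.122, 0), (0.126, 0), (0.13, 18), (0.134, 190), (0.138, 303), (0.142, 365), (0.146, 383), (0.15, 403), (0.154, 463), (0.158, 435), (0.162, 274), (0.166, 872), (0.17, 539), (0.174, 1721), (0.178, 2225)]
scene [(0.05, 0), (0.054, 0), (0.058, 0), (0.062, 0), (0.066, 0), (0.07, 0), (0.074, 0), (0.078, 0), (0.082, 20), (0.086, 160), (0.09, 174), (0.094, 1), (0.098, 0), (0.102, 0), (0.106, 0), (0.11, 0), (0.114, 0), (0.118, 0), (0.122, 0), (0.126, 0), (0.13, 1), (0.134, 10), (0.138, 24), (0.142, 42), (0.146, 35), (0.15, 25), (0.154, 15), (0.158, 11), (0.162, 8), (0.166, 4), (0.17, 7), (0.174, 14), (0.178, 35)]
g1.png
hm.png
scene0.png
side0.png
tip340.png
w1.png
```

The tips sit at z ≈ 0.131 with the TCP reported at 0.133, so they are really only 2 mm ahead of it, not 22 mm. The gripper shut on top of the bar. I'll open, go 20 mm lower than before, and grip again.

{"method": "carry_out", "body": {"deltas": [[0,0,0,0,0],[0,0,0,0,0],[0,0,0,0,0],[0,0,0.2,0,0],[0,0,0.4333,0,0],[0,0,0.4333,0,0],[0,0,0.4333,0,-1],[0,0,0.4333,0,-1],[0,0,0.4333,0,-1],[0,0,0.4333,0,-1],[0,0,0.4333,0,-1]], "force": 30}}

```text
clock: 4.92
position: [0.5834, -0.146, 0.0696]
ee_rot: [0.755, 0.656, 0.0, 0.001]
ft_force: [-4.7, 1.3, 7.8]
grip_width: 0.103
grasp_force: 29.5
```

The gripper has it, at width 0.10 and 29.5 N. Lift and check.

{"method": "carry_out", "body": {"deltas": [[0,0,-0.05,0,-1],[0,0,-0.15,0,-1],[0,0,-0.3,0,-1],[0,0,-0.45,0,-1],[0,0,-0.6,0,-1],[0,0,-0.6,0,-1],[0,0,-0.6,0,-1],[0,0,-0.6,0,-1]]}}

```text
clock: 5.92
position: [0.5824, -0.1458, 0.157]
ee_rot: [0.755, 0.656, -0.001, -0.001]
ft_force: [-0.0, -0.3, -3.6]
grip_width: 0.101
grasp_force: 29.3
```

```bash
cat >> h.py <<'E'
def pose(yawdeg,n="side",lo=-.1,hi=.03):
    "tray floor/bar relative to bar estimate from TCP, in tray-yaw frame"
    o=manip.get_obs(); t=o["position"]; b=t+[0,0,.017]
    p=camera(n); X=cloud(p); d=p["depth"]>0; im=p["img"].astype(int)
    c,s=np.cos(np.radians(yawdeg)),np.sin(np.radians(yawdeg))
    Y=(X-b)@np.array([[c,-s,0],[s,c,0],[0,0,1]])
    m=d&(abs(Y[...,0])<.1)&(abs(Y[...,1])<.05)&(Y[...,2]<hi)&(Y[...,2]>lo)
    return o,p,Y,m
E
python3 - <<'E'
from h import *
for n in("scene","side"):
    o,p,Y,m=pose(-8,n); save(p,"l_%s.png"%n,(130,380,170,470))
    q=Y[m]; f=q[(abs(q[:,1])<.036)&(q[:,0]>.02)&(q[:,0]<.058)&(q[:,2]<-.04)]
    if len(f)>10: A=np.c_[f[:,:2],np.ones(len(f))]; k=np.linalg.lstsq(A,f[:,2],rcond=None)[0]; print(n,"floor slope deg",np.degrees(np.arctan(k[:2])),"z at bar",k[2])
    b=q[(abs(abs(q[:,1])-.03)<.01)&(q[:,2]>-.02)]; print("bar end",np.median(b,0),b[:,2].max(), q.min(0),q.max(0))
    for r in boxes_of("ring_a",p): print(r["position"],r["conf"])
print(o["position"],o["ft_force"])
a=cv2.imread("pics/l_scene.png");b=cv2.imread("pics/l_side.png");cv2.imwrite("pics/l.png",np.hstack([a,b]))
E
```

```text
scene floor slope deg [-0.99850272 -0.00844377] z at bar -0.06812810474174509
bar end [ 0.00416999 -0.02666207  0.00319417] 0.0060876084480783466 [-0.06136561 -0.04270883 -0.08461894] [0.06078244 0.04203394 0.02984721]
[0.5841, -0.1677, 0.1109] 0.84
[0.5832, -0.1295, 0.1171] 0.49
side floor slope deg [  2.92100088 -13.2471013 ] z at bar -0.0784140823256621
bar end [-0.00353154  0.02062915 -0.00232258] 0.00215742333232688 [-0.06300177 -0.04427948 -0.08900274] [0.06039681 0.04609588 0.02999039]
[0.5814, -0.1588, 0.1081] 0.69
[ 0.58259707 -0.14585053  0.15726337] [-0.08076871 -0.93361511 -3.74405993]
```

View pics/l.png

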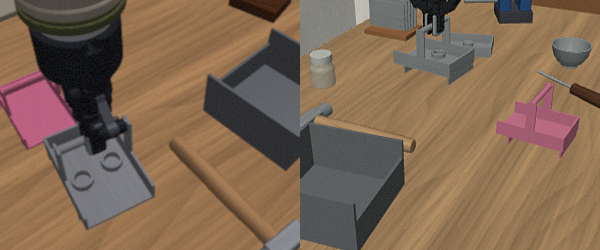

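The tray hangs level to about 1°, with both rings aboard, and the bar is at TCP + 17 mm in z. I'll carry it over in two calls, with smooth ramps.

{"method": "carry_out", "body": {"deltas": [[0,0,-0.06,0,-1],[0.02,-0.01,-0.15,0,-1],[0.08,-0.04,-0.22,-0.02,-1],[0.19,-0.1,-0.233,-0.05,-1],[0.34,-0.19,-0.233,-0.09,-1],[0.52,-0.29,-0.233,-0.14,-1],[0.69,-0.38,-0.233,-0.18,-1],[0.82,-0.45,-0.233,-0.21,-1],[0.91,-0.5,-0.233,-0.23,-1],[0.945,-0.52,-0.233,-0.237,-1],[0.945,-0.52,-0.233,-0.237,-1]]}}

```text
clock: 7.5
position: [0.5256, 0.005, 0.1931]
ee_rot: [0.713, 0.701, -0.0, 0.0]
ft_force: [0.6, -0.4, -2.9]
grip_width: 0.102
grasp_force: 29.3
```

{"method": "carry_out", "body": {"deltas": [[0.02,-0.01,0,0,-1],[0.08,-0.03,0,-0.02,-1],[0.19,-0.07,0,-0.05,-1],[0.35,-0.14,0,-0.09,-1],[0.54,-0.22,0,-0.14,-1],[0.72,-0.29,0,-0.18,-1],[0.86,-0.34,0,-0.21,-1],[0.96,-0.38,0,-0.23,-1],[1,-0.399,0,-0.237,-1],[1,-0.399,0,-0.237,-1],[1,-0.399,0,-0.237,-1]]}}

```text
clock: 8.88
position: [0.4684, 0.1553, 0.193]
ee_rot: [0.668, 0.744, -0.0, 0.0]
ft_force: [0.5, -0.2, -3.1]
grip_width: 0.103
grasp_force: 29.3
```

```bash
python3 - <<'E'
from h import *
for n in("scene","side","wrist"):
    o,p,Y,m=pose(6.2,n,lo=-.088); q=Y[m]
    t=q[(q[:,0]<.07)&(q[:,2]<-.02)]; print(n,"tray",np.percentile(t,[.5,99.5],axis=0).round(4).tolist())
    f=q[(abs(q[:,1])<.036)&(q[:,0]>.02)&(q[:,0]<.058)&(q[:,2]<-.055)&(q[:,2]>-.08)]
    if len(f)>10: A=np.c_[f[:,:2],np.ones(len(f))]; k=np.linalg.lstsq(A,f[:,2],rcond=None)[0]; print("slope",np.degrees(np.arctan(k[:2])),k[2])
    X=cloud(p); d=p["depth"]>0
    w=Y[d&(abs(Y[...,1])<.075)&(X[...,2]>.035)&(X[...,2]<.056)&(Y[...,0]>.02)&(Y[...,0]<.075)]
    if len(w)>20: print("wall rel bar",len(w),np.percentile(w[:,0],[1,50,99]).round(4),"ztop",np.percentile(w[:,2],99)+o["position"][2]+.017, "yaw err",np.degrees(np.polyfit(w[:,1],w[:,0],1)[0]))
    for r in boxes_of("ring_a",p): print(r["position"],r["conf"])
    save(p,"h_%s.png"%n)
print(o["position"],o["ft_force"])
a=cv2.imread("pics/h_scene.png")[100:400,280:680];b=cv2.imread("pics/h_side.png")[130:430,60:460];cv2.imwrite("pics/h.png",np.hstack([a,b]))
E
```

```text
scene tray [[-0.0599, -0.0442, -0.0824], [0.0595, 0.0408, -0.0215]]
slope [-0.45178493  0.10511359] -0.06836762903237796
wall rel bar 459 [0.0454 0.0502 0.0691] ztop 0.05346980695671556 yaw err 1.421738331044869
[0.4611, 0.1704, 0.1507] 0.5
[0.4672, 0.1386, 0.1471] 0.38
side tray [[-0.0611, -0.0416, -0.0862], [0.0586, 0.0437, -0.022]]
slope [-0.16389811 -0.70653854] -0.0714911778052159
wall rel bar 730 [0.0446 0.0462 0.0735] ztop 0.05105307466735344 yaw err -4.158233972538939
[0.4717, 0.1414, 0.1476] 0.48
wrist tray [[-0.0599, -0.0393, -0.0731], [0.0589, 0.0427, -0.0268]]
slope [-0.67457719  0.02119649] -0.07097105052213
wall rel bar 604 [0.0459 0.0474 0.0511] ztop 0.05029074234311516 yaw err 0.49305887648265817
[0.4569, 0.1694, 0.1497] 0.58
[0.4814, 0.144, 0.1445] 0.53
[0.46824558 0.15569713 0.19307501] [-0.451602   -0.40774354 -2.51478578]
```

View pics/h.png

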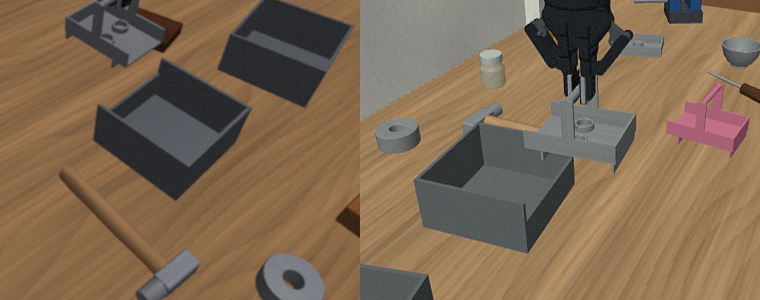

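The tray is level and the foot is ~8 mm from the wall's outer face. Lower to 3 mm above the rim, then advance.

{"method": "carry_out", "body": {"deltas": [[0,0,0.05,0,-1],[0,0,0.15,0,-1],[0,0,0.28,0,-1],[0,0,0.4,0,-1],[0,0,0.5,0,-1],[0,0,0.56,0,-1],[0,0,0.573,0,-1],[0,0,0.573,0,-1],[0,0.02,0.573,0,-1],[0,0.04,0.573,0,-1],[0,0.04,0.573,0,-1]]}}

```text
clock: 10.55
position: [0.4744, 0.1569, 0.1073]
ee_rot: [0.668, 0.744, 0.0, 0.0]
ft_force: [0.4, 0.3, -2.4]
grip_width: 0.1
grasp_force: 29.3
```

{"method": "carry_out", "body": {"deltas": [[0,0.005,0,0,-1],[0,0.01,0,0,-1],[0,0.015,0,0,-1],[0,0.015,0.01,0,-1],[0,0.015,0.015,0,-1],[0,0.015,0.02,0,-1],[0,0.015,0.02,0,-1]]}}

```text
clock: 11.42
position: [0.4758, 0.1571, 0.1053]
ee_rot: [0.668, 0.744, -0.0, -0.0]
ft_force: [-8.8, -3.6, 13.9]
grip_width: 0.104
grasp_force: 31.0
```

```bash
cat > s.py <<'E'
from h import *
import sys
for n in("scene","side","wrist"):
    o,p,Y,m=pose(6.2,n,lo=-.083); q=Y[m]
    f=q[(abs(q[:,1])<.036)&(q[:,0]>.015)&(q[:,0]<.057)&(q[:,2]<-.05)&(q[:,2]>-.08)]
    if len(f)>10: A=np.c_[f[:,:2],np.ones(len(f))]; k=np.linalg.lstsq(A,f[:,2],rcond=None)[0]; print(n,"slope",np.degrees(np.arctan(k[:2])),k[2])
    save(p,sys.argv[1]+"_%s.png"%n)
w=(o["position"]+[0,0,.017]-[.5138,.1616,.05]); c,s=np.cos(.1082),np.sin(.1082)
print("bar rel outer rim", (w[0]*c+w[1]*s).round(4), w[2].round(4), o["ft_force"].round(1),o["position"].round(4))
a=cv2.imread("pics/%s_scene.png"%sys.argv[1])[60:360,280:680];b=cv2.imread("pics/%s_side.png"%sys.argv[1])[150:450,60:460];cv2.imwrite("pics/%s.png"%sys.argv[1],np.hstack([a,b]))
E
python3 s.py k
```

```text
scene slope [-0.94673473 -0.74613456] -0.06718623540257268
side slope [-2.77738429 -0.97690756] -0.06849209781077409
wrist slope [-0.02240693  0.00794262] -0.07075784833553048
bar rel outer rim -0.0383 0.0723 [-9.6 -2.6 14.1] [0.4758 0.1571 0.1053]
```

View pics/k.png

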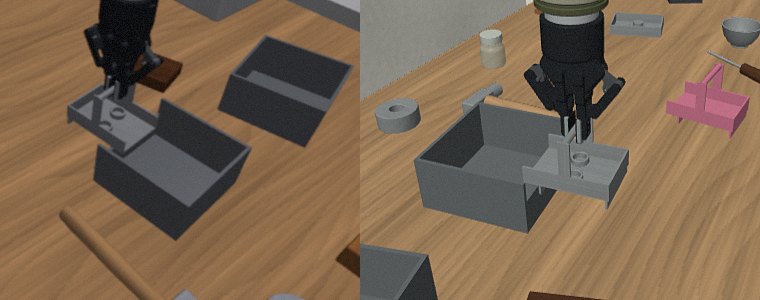

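The tray is hooked and level: 9 N against the wall and ~17 N down on the rim. Start the arc to 30° and check.

{"method": "carry_out", "body": {"deltas": [[0,0.02,-0.011,0,-1],[0,0.043,-0.023,0,-1],[0,0.086,-0.0425,0,-1],[0,0.132,-0.057,0,-1],[0,0.179,-0.069,0,-1],[0,0.227,-0.075,0,-1],[0,0.276,-0.078,0,-1],[0,0.276,-0.078,0,-1]], "force": 25}}

```text
clock: 12.58
position: [0.5179, 0.1618, 0.1159]
ee_rot: [0.668, 0.744, 0.0, 0.0]
ft_force: [-3.5, -0.4, 5.1]
grip_width: 0.102
grasp_force: 30.6
```

```bash
python3 s.py t30
```

```text
bar rel outer rim 0.0037 0.0829 [-2.9 -0.2  2.2] [0.5175 0.1617 0.1159]
```

View pics/t30.png

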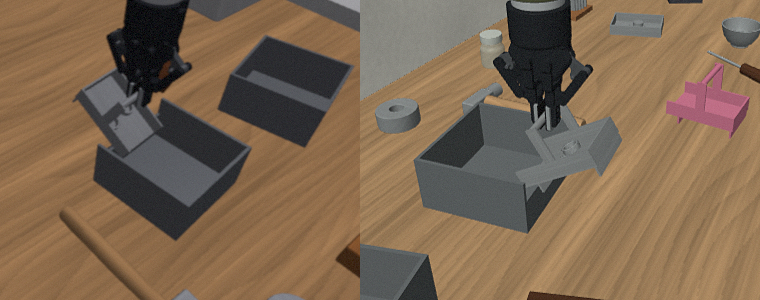

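It is tilting about the rim as planned, still in light contact. Continue to ~75° and hold.

{"method": "carry_out", "body": {"deltas": [[0,0.048,0.004,0,-1],[0,0.096,0.012,0,-1],[0,0.147,0.023,0,-1],[0,0.188,0.04,0,-1],[0,0.239,0.06,0,-1],[0,0.275,0.084,0,-1],[0,0.314,0.112,0,-1],[0,0.351,0.145,0,-1],[0,0.384,0.18,0,-1],[0,0.384,0.18,0,-1],[0,0.384,0.18,0,-1],[0,0.384,0.18,0,-1]]}}

```text
clock: 14.22
position: [0.5748, 0.1678, 0.0891]
ee_rot: [0.668, 0.744, 0.0, 0.0]
ft_force: [1.6, -0.4, 2.1]
grip_width: 0.103
grasp_force: 32.0
```

```bash
python3 s.py t75; python3 - <<'E'
from h import *
for n in("scene","side"):
    for r in boxes_of("ring_a",camera(n)): print(n,np.round(r["position"],3),r["conf"])
E
```

```text
bar rel outer rim 0.0614 0.0561 [2.2 0.4 3.8] [0.5749 0.1679 0.0891]
scene [0.576 0.184 0.016] 0.5
side [0.586 0.153 0.01 ] 0.47
```

View pics/t75.png

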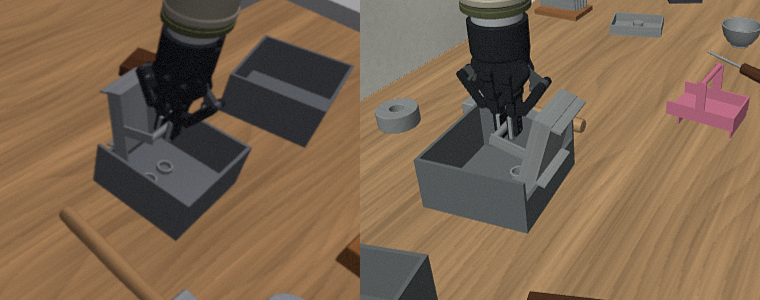

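Both rings lie on the bin floor, at about (165,167) and (150,177) in the left half of the picture, and the tray is at ~75°. Reverse the arc.

{"method": "carry_out", "body": {"deltas": [[0,-0.033,-0.034,0,-1],[0,-0.07,-0.066,0,-1],[0,-0.107,-0.094,0,-1],[0,-0.145,-0.117,0,-1],[0,-0.19,-0.138,0,-1],[0,-0.237,-0.154,0,-1],[0,-0.285,-0.166,0,-1],[0,-0.335,-0.174,0,-1],[0,-0.384,-0.177,0,-1],[0,-0.432,-0.175,0,-1],[0,-0.481,-0.168,0,-1],[0,-0.528,-0.158,0,-1],[0,-0.574,-0.143,0,-1],[0,-0.617,-0.123,0,-1],[0,-0.66,-0.102,0,-1],[0,-0.665,-0.102,0,-1],[0,-0.665,-0.102,0,-1]]}}

```text
clock: 16.7
position: [0.4753, 0.1569, 0.1039]
ee_rot: [0.668, 0.744, -0.0, -0.0]
ft_force: [-0.7, -0.1, -0.3]
grip_width: 0.103
grasp_force: 30.5
```

```bash
python3 s.py r0
```

```text
scene slope [ 0.0301128  -0.14644953] -0.06657940542421101
side slope [-0.09835706 -0.18955068] -0.06941050165615766
wrist slope [-0.00649006  0.02950738] -0.06950706046291899
bar rel outer rim -0.0387 0.071 [-1.2 -0.7  0.1] [0.4754 0.157  0.104 ]
```

Level again. Lift off and carry it back toward its original clear spot.

{"method": "carry_out", "body": {"deltas": [[0,-0.015,-0.02,0,-1],[0,-0.015,-0.1,0,-1],[0,-0.015,-0.22,0,-1],[0,-0.015,-0.36,0,-1],[0,-0.01,-0.5,0,-1],[-0.05,0,-0.6,0.01,-1],[-0.15,0.03,-0.66,0.03,-1],[-0.3,0.06,-0.68,0.07,-1],[-0.5,0.12,-0.68,0.12,-1],[-0.7,0.17,-0.68,0.17,-1],[-0.85,0.21,-0.68,0.21,-1],[-0.95,0.24,-0.68,0.23,-1],[-1,0.25,-0.68,0.237,-1],[-1,0.25,-0.68,0.237,-1]]}}

```text
clock: 18.6
position: [0.529, 0.0121, 0.2061]
ee_rot: [0.713, 0.702, 0.0, -0.0]
ft_force: [-1.1, 0.5, -3.3]
grip_width: 0.106
grasp_force: 30.3
```

{"method": "carry_out", "body": {"deltas": [[-0.02,0.01,0,0,-1],[-0.08,0.03,0,0.02,-1],[-0.19,0.07,0,0.05,-1],[-0.35,0.14,0,0.09,-1],[-0.54,0.22,0,0.14,-1],[-0.72,0.28,0,0.18,-1],[-0.86,0.33,0,0.21,-1],[-0.96,0.36,0,0.23,-1],[-1,0.36,0,0.237,-1],[-1,0.36,0,0.237,-1],[-1,0.36,0,0.237,-1]]}}

```text
clock: 19.98
position: [0.5807, -0.1377, 0.2062]
ee_rot: [0.754, 0.657, 0.0, -0.0]
ft_force: [-0.5, -0.4, -2.5]
grip_width: 0.1
grasp_force: 30.3
```

```bash
python3 - <<'E'
from h import *
for n in("scene","side","wrist"):
    o,p,Y,m=pose(-8,n); q=Y[m]
    f=q[(abs(q[:,1])<.036)&(q[:,0]>.02)&(q[:,0]<.058)&(q[:,2]<-.04)&(q[:,2]>-.08)]
    if len(f)>10: A=np.c_[f[:,:2],np.ones(len(f))]; k=np.linalg.lstsq(A,f[:,2],rcond=None)[0]; print(n,"slope",np.degrees(np.arctan(k[:2])),k[2])
    X=cloud(p); c=X[(p["depth"]>0)&(abs(Y[...,0])<.075)&(abs(Y[...,1])<.055)&(X[...,2]<.1)&(X[...,2]>.008)]; print("below",len(c))
print(o["position"],o["ft_force"])
E
```

```text
scene slope [-1.41019958  0.13057053] -0.06675887642353619
below 0
side slope [-1.83582575 -8.46909793] -0.07217111177014773
below 0
wrist slope [-1.32388117  0.07112458] -0.06957473092043828
below 0
[ 0.58067955 -0.13792981  0.20627486] [-0.11961132 -0.56665444 -2.72306045]
```

The spot is clear. Set the tray down, then release and rise.

{"method": "carry_out", "body": {"deltas": [[0,0,0.06,0,-1],[0,0,0.2,0,-1],[0,0,0.4,0,-1],[0,0,0.6,0,-1],[0,0,0.75,0,-1],[0,0,0.84,0,-1],[0,0,0.88,0,-1],[0,0,0.9,0,-1],[0,0,0.912,0,-1],[0,0,0.917,0,-1],[0,0,0.917,0,-1],[0,0,0.917,0,0],[0,0,0.917,0,0],[0,0,0.917,0,0],[0,0,0.917,0,0]]}}

```text
clock: 22.0
position: [0.5807, -0.1389, 0.0687]
ee_rot: [0.755, 0.656, 0.0, 0.0]
ft_force: [0.6, -0.2, -0.3]
grip_width: 0.501
grasp_force: 0.0
```

{"method": "carry_out", "body": {"deltas": [[0,0,-0.05,0,0],[0,0,-0.15,0,0],[0,0,-0.35,0,0],[0,0,-0.6,0,0],[0,0,-0.8,0,0],[0,0,-0.8,0,0],[0,0,-0.8,0,0]]}}

```text
clock: 22.88
position: [0.5805, -0.1388, 0.1887]
ee_rot: [0.755, 0.656, 0.0, 0.0]
ft_force: [-0.8, 0.1, -1.2]
grip_width: 0.499
grasp_force: 0.0
```

```bash
python3 - <<'E'
from h import *
for n in("scene","side"):
    p=camera(n); X=cloud(p).reshape(-1,3); X=X[(p["depth"]>0).ravel()]
    t=X[(np.hypot(X[:,0]-.58,X[:,1]+.138)<.1)&(X[:,2]>.006)&(X[:,2]<.1)]
    b=t[t[:,2]>.078]; print(rect(t[:,:2]),b.mean(0),b[:,2].max())
    for r in boxes_of("ring_a",p): print(n,np.round(r["position"],3),r["conf"])
    save(p,"f_%s.png"%n)
a=cv2.imread("pics/f_scene.png")[130:430,200:600];b=cv2.imread("pics/f_side.png")[130:430,60:460];cv2.imwrite("pics/f.png",np.hstack([a,b]))
E
```

```text
(array([ 579. , -139.1]), array([ 84.7, 122.1]), 81.9) [ 0.581122   -0.14089996  0.0892138 ] 0.09353456340865225
scene [0.577 0.183 0.015] 0.68
(array([ 578.6, -137.9]), array([ 90.4, 123.6]), 82.1) [ 0.57691488 -0.13345629  0.08521189] 0.0901882900963784
side [0.578 0.151 0.01 ] 0.78
```

View pics/f.png

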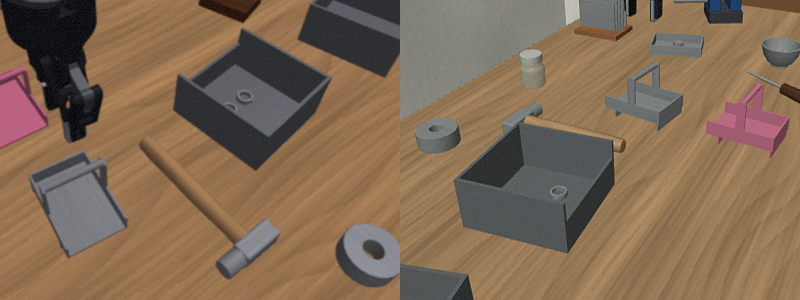

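The tray stands upright and empty, and both rings are in the bin, at (245,97) and (230,106) in the left half. Handing in.

```bash
python3 -c "
from h import *
print(ticket.hand_in())"
```

```text
the job is handed in; nothing more can be done
None
```

The job is handed in: both ring blanks are in the bin after a tip of about 75° over its front edge, and the empty tray stands upright on the bench clear of the bin, though my first grasp missed and pressed on the bar with about 14 N before I regripped.

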